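Click the drill battery into its charger

ROBOT

A 6-joint arm with a two-finger parallel gripper is mounted at the origin on the work surface. World frame = base frame: x ahead of the robot, y to its left, z up, the work surface at z = 0. Lengths are in mm, angles in rad, forces in N, time in s.
With the tool pointing down it reaches from about 300 to 775 mm from the base axis. Payload 14.6 kg.
Tool frame: the origin (TCP) lies midway between the tips of the shut fingers; the grasp point (between the pads) lies 19 mm behind it (manip.hold_point_z is the distance from the TCP to the grasp point, in mm); z points along the fingers, y is the direction in which the jaws open and shut (so a half turn about z gives the same grasp; the last joint's range is limited). The gripper opens to 94 mm and grips with 3 to 60 N. Pads are 16 mm wide; open, the fingers measure 119 mm over their backs; the gripper's body (75 mm by 177 mm) begins 78 mm behind the grasp point.
Start: joints at [-1.317, 0.3, 1.521, -0, 1.321, -0.067], TCP at [173.422, -521.933, 205.446] pointing down, gripper open.
Joint ranges: [-3.03, 3.03], [-0.79, 2.21], [0.23, 2.52], [-1.04, 4.18], [0, 3.07], [-2.55, 2.55]. Speed limits (rad/s): [2.22, 2.22, 2.57, 3.14, 3.14, 3.14].

INTERFACE

Orientations are given as [roll, pitch, yaw] about the fixed x, y, z axes, in that order (R = Rz(yaw) Ry(pitch) Rx(roll)).
In Python, from cell import manip gives the robot as it stands.
- The arm moves only by the shell command python3 -m crank 'ROWS' [OPENING] [FORCE]. ROWS is JSON, a list of rows, each an object with "offset": the shift along the world's x, y, z in m, a list of three; "spin": the turn about the world's z in degrees. In form: [{"offset": [dx, dy, dz], "spin": spin}, ...]. A call has exactly 8 rows; each row is the pose to reach, as a shift and turn from the pose measured when the call began; what a row does not reach only later rows make up. A row lasts 1/12 s, in which the tool goes at most 41.7 mm and 7.16 degrees, less where a joint would pass 70% of its speed; a pose out of reach is approached as far as the arm can. A call with a gripper value outside its range is refused whole. OPENING is the opening, from 0 (shut) to 1 (fully open), set as the call begins (- or left out, the last holds). The fingers move at their own pace and stop on an object; FORCE is the grip in N (left out, the last holds). Time passes only in rows, so rows that repeat a pose let the fingers close, or fill a call up. It gives the time, the measured TCP pose, the force and the opening at its end, in the units of the state.
- manip.read_state(): the state, without advancing time (a new reading comes with each control period).
- manip.camera(name): name is "side" or "top"; returns a dict with "pixels" (400x640x3 uint8, red, green, blue), "fx", "fy", "cx", "cy" (pixels), "extrinsics" (4x4, takes a point from world to camera coordinates). Camera axes: x right, y down, z forward; pixel columns grow to the right and rows downward; lengths in mm; the calibration is good to about 2 mm. A picture is of the moment at which its call begins. There is no depth.
- manip.sign_off(): hands the job in, once; it reports no verdict.
Trained networks look in a picture, given as the dict that the camera call returned (one of the last four; its "shot" number tells which), for a name from the list of things; names that differ only in an ending like _2 or _b are one class to them, and where a whole thing is asked for, a point or a joint stands for the part that bears it (a point fixed in the world has none). Each returns a list of dicts, best first, with "conf" (0 to 1); they miss things now and then, are a little off and sometimes report something else, mostly with a low value. They report only what shows in the picture. A call takes as long as a camera call. They do not tell look-alikes from the thing itself.
- manip.search_frame(picture, name): "location" ([x, y, z] in mm, in world coordinates, good to about 4 mm: the middle of the surface that is visible of it).
- manip.masks_of(picture, name): "mask" (400x640 bool, what is visible of it).
The state is a dict: "clock": time; "joints": joint angles; "qd": joint speeds; "effort": joint torques, N m; "eef_pos": TCP position; "eef_rot": TCP orientation; "wrist_force": force on the tool from outside, world axes, zero at the start; "moment": the same for the moment, N m; "finger_gap": finger opening in mm.
Only numpy, scipy, OpenCV 4.12 (cv2) and the standard library are available. Lean on these libraries where they do the work, as an engineer would, in place of code of your own. Each camera call takes 0.05 s, during which the arm holds its last target. There are 200 camera calls.

TASK

Take the drill battery pack with the red top and stand it in the well of the grey charger, pressing it down until the orange spring catch clicks over it and it sits fully home; then let go. Leave the yellow-topped pack where it stands.

Things in the scene. Friction and masses are not known exactly. Their poses are not given: they have to be found in the camera images.
- pack_red: battery pack, red cap on black, upright, 72 (x) x 46 (y) x 115 mm, 0.25-0.4 kg; origin: centre of underside, z up. Grip the flat y sides (46 mm apart) about 90 mm above the origin. Each x side has a notch 13 mm deep, 22 to 46 mm above the underside, so either way round fits the charger. To be charged.
- pack_yellow: battery pack, yellow cap on black, upright, 72 (x) x 46 (y) x 115 mm, 0.25-0.4 kg; origin: centre of underside, z up. Grip the flat y sides (46 mm apart) about 90 mm above the origin. Each x side has a notch 13 mm deep, 22 to 46 mm above the underside, so either way round fits the charger. Must stay where it is.
- charger: grey charger fixed to the bench, 130 x 96 mm, one open well; origin on the well's axis at bench level, z up. Well 79 (x) x 56 mm (y), floor 12 mm above the origin (a pack fully home has its origin 12 mm above the charger's), straight walls to 57 mm, then a rim flaring 9 mm outwards per side, top at 69 mm. Pack x along charger x. Orange catch in the +x wall, tab to 85 mm high.
- catch (a joint): orange spring catch: metres pushed aside (charger +x), 0 at rest, 0.016 at most. Tooth 12.5 mm into the well, ramp from 57 down to 40 mm, underside 36 mm above the charger's origin. A descending pack pushes it aside against 8 to 15 N (its weight alone is not enough); when the pack is within 2 mm of the well floor it springs back into the notch.
Things that resemble listed ones, but are neither listed nor needed, are in the scene too. Leave any pink look-alike of the charger alone.

How it is judged (in metres and radians):
On the way:
1. the red-topped pack, pressed down by the robot, pushes the catch aside in the charger's well (value of joint catch above 0.003 m and horizontal distance between pack_red and charger below 0.02 m and (contact force between pack_red and the fingers above 1 N or contact force between pack_red and the arm above 1 N)).
At the end, for the whole second after the job is handed in: The red-topped pack stands upright (within 7 degrees) in the charger's well, its underside within 3.5 mm of the well's floor, the catch sprung back to within 3 mm of its rest position, the pack at rest and released (z of pack_red in the frame of charger below 0.0155 m and horizontal distance between pack_red and charger below 0.02 m and angle between pack_red's own z axis and vertical below 0.12 rad and value of joint catch below 0.003 m and linear speed of pack_red below 0.02 m/s); the robot touches nothing.
It fails at once if the yellow-topped pack is moved by more than 30 mm (distance of pack_yellow from where it was at the start of the episode above 0.03 m).
It also fails if it takes over 38 s, if anything falls off the work surface, if the arm or the gripper's body presses on something with over 40 N, if the wrist force passes 120 N, or if a joint passes its speed limit or range.

## Working session

There is one attempt and no reset: what is moved stays moved. The work goes in short steps, Python scripts to look and compute and a shell command to move; the robot and the scene stay as the last step left them, time stands still between calls to the robot, and variables do not carry over. Pictures are saved under pics/ and viewed, about 8 in all and at most 12, crops included, and the job is handed in when it is done.

```bash
mkdir -p pics; cat > h.py <<'E'
import cv2,numpy as np
from cell import manip
def shot(n,f=None):
    p=manip.camera(n)
    if f: cv2.imwrite('pics/'+f,p['pixels'][:,:,::-1])
    return p
def proj(p,X):
    X=np.atleast_2d(X);E=np.array(p['extrinsics']);c=X@E[:3,:3].T+E[:3,3]
    return np.c_[c[:,0]/c[:,2]*p['fx']+p['cx'],c[:,1]/c[:,2]*p['fy']+p['cy']]
def back(p,uv,z):
    E=np.array(p['extrinsics']);R=E[:3,:3];o=-R.T@E[:3,3]
    d=R.T@np.array([(uv[0]-p['cx'])/p['fx'],(uv[1]-p['cy'])/p['fy'],1])
    return o+d*(z-o[2])/d[2]
E
python3 - <<'E'
from h import *
ims=[]
for n in('top','side'):
    p=shot(n); ims.append(p['pixels'])
    E=np.array(p['extrinsics']);print(n,p['fx'],'cam at',(-E[:3,:3].T@E[:3,3]).round())
    for k in('pack_red','pack_yellow','charger','catch'):
        for m in manip.search_frame(p,k):
            print(k,round(m['conf'],2),np.round(m['location']),proj(p,m['location']).round()[0])
cv2.imwrite('pics/a.png',ims[0][:,:,::-1]);cv2.imwrite('pics/b.png',ims[1][:,:,::-1])
s=manip.read_state();print(s['eef_pos'],s['eef_rot'],s['wrist_force'],s['clock'])
E
```

```text
top 396.79680784219795 cam at [395. -16. 854.]
pack_red 0.93 [502.  50. 117.] [277. 200.]
pack_yellow 0.58 [566. 253. 112.] [172. 166.]
charger 0.95 [ 601. -143.   57.] [375. 158.]
charger 0.7 [ 400. -201.   56.] [405. 256.]
catch 0.61 [ 438. -202.   56.] [405. 237.]
catch 0.56 [ 588. -341.   61.] [472. 164.]
catch 0.54 [ 643. -139.   54.] [372. 138.]
side 456.61611592724097 cam at [500. 757. 605.]
pack_red 0.79 [513.  68.  79.] [312. 200.]
pack_yellow 0.82 [566. 287.  86.] [278. 285.]
charger 0.64 [ 542. -296.   51.] [301. 123.]
charger 0.62 [ 602. -101.   51.] [273. 165.]
catch 0.44 [ 589. -335.   80.] [283. 106.]
[ 173.41690385 -521.90091785  205.39063558] [-3.14145028e+00 -2.00805254e-05  3.20839274e-01] [-0.15333644 -0.00258497  0.46328835] 0.5
```

View pics/a.png

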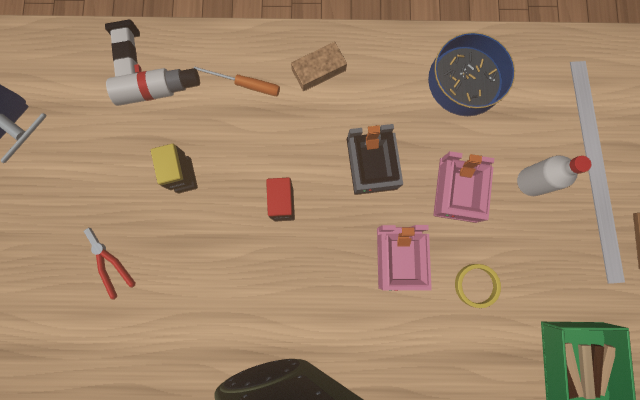

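View pics/b.png

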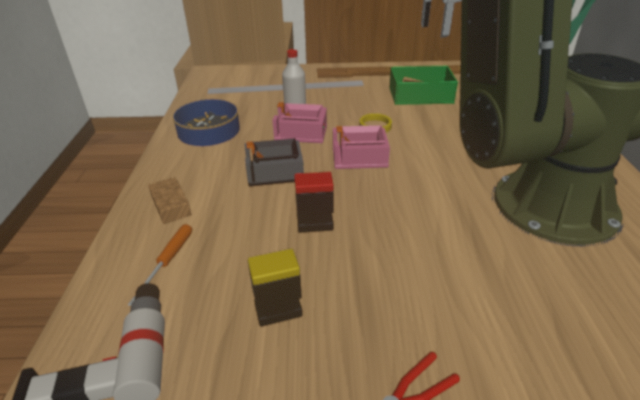

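The candidates are the red-topped pack at top (280,199) and the yellow one at (172,167). For the charger, the grey one is at (375,158), with pink look-alikes at (465,188) and (404,258). The red cap and the grey body match the task. I'll rectify enlarged crops at the known heights to confirm and measure them.

```bash
cat > rect.py <<'E'
from h import *
def rect(p,c,z,half=100,s=3):
    # ortho view of plane z; image right = -y, up = +x
    w=np.array([[c[0]+half,c[1]+half,z],[c[0]+half,c[1]-half,z],[c[0]-half,c[1]-half,z],[c[0]-half,c[1]+half,z]],float)
    n=2*half*s
    H=cv2.getPerspectiveTransform(proj(p,w).astype(np.float32),np.float32([[0,0],[n,0],[n,n],[0,n]]))
    return cv2.warpPerspective(p['pixels'],H,(n,n),flags=cv2.INTER_CUBIC)
def box(m,p,z):
    uv=np.argwhere(m)[:,::-1]
    c=cv2.findContours(m.astype(np.uint8),cv2.RETR_EXTERNAL,cv2.CHAIN_APPROX_NONE)[0]
    c=max(c,key=cv2.contourArea)[:,0]
    w=np.array([back(p,q,z)[:2] for q in c],np.float32)
    return cv2.minAreaRect(w)
E
python3 - <<'E'
from rect import *
p=shot('top')
hsv=cv2.cvtColor(p['pixels'],cv2.COLOR_RGB2HSV)
a=rect(p,(502,50),115,60,5);b=rect(p,(601,-143),69,100,3)
cv2.imwrite('pics/c.png',cv2.resize(np.hstack([cv2.resize(a,(600,600)),b]),(800,400))[:,:,::-1])
h,s,v=cv2.split(hsv)
m=((h<8)|(h>172))&(s>150)&(v>60);m[:160]=0;m[240:]=0;m[:,:240]=0;m[:,320:]=0
print('red',box(m,p,115))
for k in('pack_red','charger'):
    for q in manip.masks_of(p,k)[:2]: print(k,q['conf'],q['mask'].sum(),np.argwhere(q['mask']).mean(0),box(q['mask'],p,115 if k=='pack_red' else 69))
E
```

```text
red ((508.8535461425781, 47.51149368286133), (70.84587860107422, 45.0964241027832), 1.5858595371246338)
pack_red 0.73 1175 [199.56255319 280.41787234] ((503.0843505859375, 44.62038803100586), (83.78658294677734, 52.32936477661133), 3.4818592071533203)
charger 0.75 3473 [187.6455514  463.91534696] ((540.3030395507812, -320.4027099609375), (108.98516082763672, 139.33676147460938), 81.09981536865234)
charger 0.68 3173 [159.73589663 373.98991491] ((595.915771484375, -139.5566864013672), (138.41879272460938, 101.99180603027344), 7.841830253601074)
```

View pics/c.png

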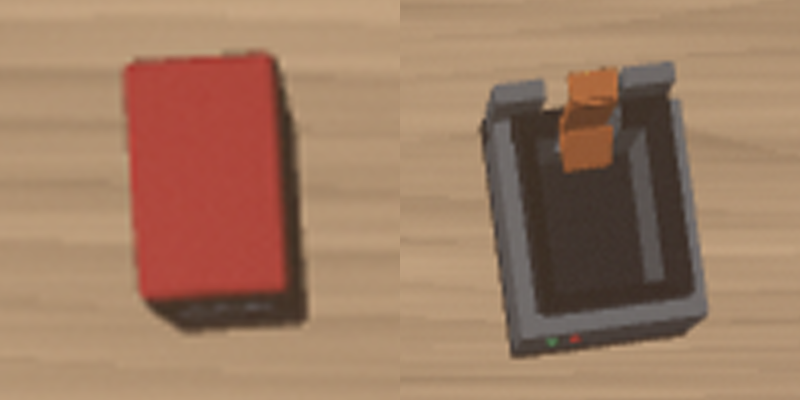

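The crop confirms the pack with a red cap (yaw about +4°) and the grey charger with its orange catch at +x (yaw about +7.5°). I'll set out towards the pack now and overlay a charger model at the next look.

```bash
python3 -m crank '[{"offset":[0.018,0.030,0],"spin":-1},{"offset":[0.038,0.065,0],"spin":-3},{"offset":[0.059,0.100,0],"spin":-5},{"offset":[0.080,0.135,0],"spin":-7},{"offset":[0.100,0.170,0],"spin":-9},{"offset":[0.121,0.205,0],"spin":-11},{"offset":[0.142,0.240,0],"spin":-13},{"offset":[0.162,0.275,0],"spin":-14.5}]' 1 30
python3 - <<'E'
from rect import *
p=shot('top')
im=p['pixels'].copy();S=6
x0,y0=335,110;crop=cv2.resize(im[y0:y0+95,x0:x0+95],None,fx=S,fy=S,interpolation=cv2.INTER_CUBIC)
c=np.array([600,-143]);t=np.deg2rad(7.5);R=np.array([[np.cos(t),-np.sin(t)],[np.sin(t),np.cos(t)]])
for (a,b,z,col) in((130,96,69,(255,255,0)),(79,56,12,(0,255,0)),(97,74,69,(0,255,255)),(130,96,0,(255,0,255))):
    q=np.array([[a,b],[a,-b],[-a,-b],[-a,b]])/2@R.T+c
    uv=(proj(p,np.c_[q,[z]*4])-[x0-.5,y0-.5])*S
    cv2.polylines(crop,[uv.astype(np.int32)],True,col,1)
cv2.imwrite('pics/d.png',crop[:,:,::-1])
E
```

```text
clock: 1.32
eef_pos: [336.0, -245.2, 205.7]
eef_rot: [3.141, -0.001, 0.066]
wrist_force: [0.3, -0.4, 0.3]
finger_gap: 93.9
```

View pics/d.png

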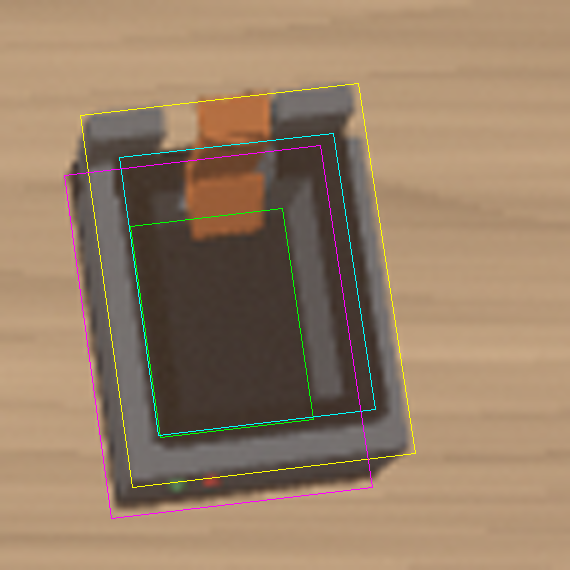

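The overlay lines up to within about 3 mm. Next I'll use the catch tooth tip (crop (228,234), z≈38, 27 mm from the axis) as an independent check, and carry on to above the pack.

```bash
python3 -m crank '[{"offset":[0.018,0.030,0],"spin":0},{"offset":[0.038,0.065,0],"spin":0},{"offset":[0.059,0.100,0],"spin":0},{"offset":[0.080,0.135,0],"spin":0},{"offset":[0.105,0.175,0],"spin":0},{"offset":[0.130,0.215,0],"spin":0},{"offset":[0.152,0.255,0],"spin":0},{"offset":[0.172,0.292,0],"spin":0}]' 1 30
python3 - <<'E'
from rect import *
p=shot('top')
f=lambda u,v:np.array([335-.5+u/6,110-.5+v/6])
t=np.deg2rad(7.5);ux=np.array([np.cos(t),np.sin(t)])
w=back(p,f(228,234),38)[:2];print('tooth',w,w-27*ux)
# inner rim corners z69 at bottom: ±37 y, -48.5 x
l,r=back(p,f(155,445),69)[:2],back(p,f(386,415),69)[:2];print(l,r,np.hypot(*(l-r)),(l+r)/2+48.5*ux)
s=shot('side','e.png')
def ov(c,t,z0,dims,col):
    R=np.array([[np.cos(t),-np.sin(t)],[np.sin(t),np.cos(t)]])
    for z in z0:
        a,b=dims;q=np.array([[a,b],[a,-b],[-a,-b],[-a,b]])/2@R.T+c
        cv2.polylines(im,[((proj(s,np.c_[q,[z]*4])-[220,100]+.5)*5).astype(np.int32)],True,col,1)
im=cv2.resize(s['pixels'][100:220,220:380],None,fx=5,fy=5,interpolation=cv2.INTER_CUBIC)
im=cv2.resize(s['pixels'][100:240,220:380],None,fx=5,fy=5,interpolation=cv2.INTER_CUBIC)[:600]
ov([509,47.5],np.deg2rad(3.7),(115,),(72,46),(0,255,255))
ov([600,-145],np.deg2rad(7.5),(0,69),(130,96),(255,255,0))
cv2.imwrite('pics/e.png',im[:,:,::-1])
E
```

```text
clock: 2.03
eef_pos: [503.9, 40.1, 205.9]
eef_rot: [-3.141, -0.002, 0.067]
wrist_force: [-0.2, -1.3, 0.2]
finger_gap: 93.8
tooth [ 625.66083124 -141.64354515] [ 598.89181998 -145.16775234]
[ 543.67256468 -111.60612855] [ 554.83904953 -189.41097931] 78.60206858694085 [ 597.34088288 -144.17803361]
```

View pics/e.png

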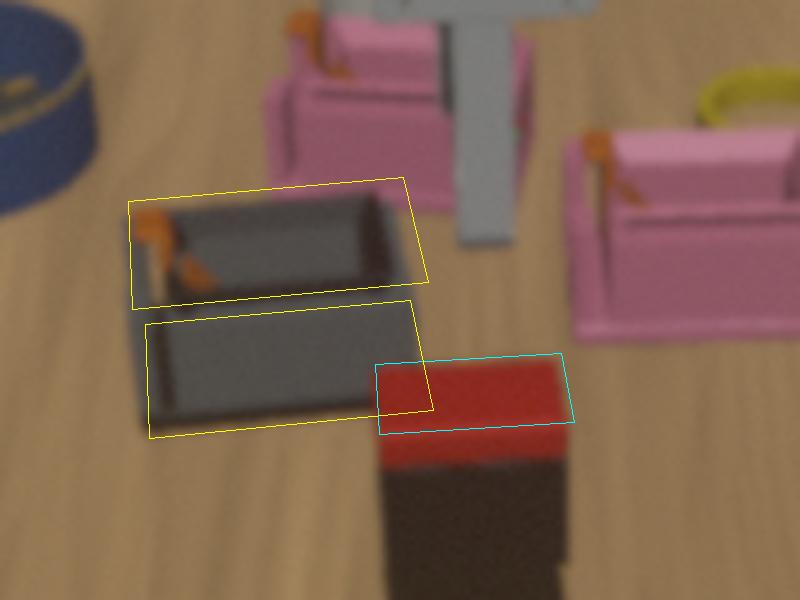

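Both views agree: pack at about (509,47), charger axis at about (599,-145) with yaw 7.5°. That is well inside the capture range of the flare. Descending to grasp.

```bash
python3 -m crank '[{"offset":[0.005,0.007,-0.005],"spin":0},{"offset":[0.005,0.007,-0.030],"spin":0},{"offset":[0.005,0.007,-0.060],"spin":0},{"offset":[0.005,0.007,-0.090],"spin":0},{"offset":[0.005,0.007,-0.115],"spin":0},{"offset":[0.005,0.007,-0.130],"spin":0},{"offset":[0.005,0.007,-0.135],"spin":0},{"offset":[0.005,0.007,-0.135],"spin":0}]' 1 40
python3 -m crank '[{"offset":[0,0,0],"spin":0},{"offset":[0,0,0],"spin":0},{"offset":[0,0,0],"spin":0},{"offset":[0,0,0],"spin":0},{"offset":[0,0,0],"spin":0},{"offset":[0,0,0],"spin":0},{"offset":[0,0,0],"spin":0},{"offset":[0,0,0],"spin":0}]' 0 50
```

```text
clock: 2.8
eef_pos: [509.0, 48.6, 69.4]
eef_rot: [-3.14, 0.001, 0.071]
wrist_force: [0.6, -0.4, 0.2]
finger_gap: 93.6
clock: 3.47
eef_pos: [509.0, 48.6, 69.5]
eef_rot: [-3.14, 0.001, 0.071]
wrist_force: [0.4, -0.3, 2.2]
finger_gap: 45.6
```

```bash
python3 -m crank '[{"offset":[0,0,0.008],"spin":0},{"offset":[0,0,0.025],"spin":0},{"offset":[0,0,0.045],"spin":0},{"offset":[0,0,0.065],"spin":0},{"offset":[0,0,0.085],"spin":0},{"offset":[0.005,-0.010,0.100],"spin":0},{"offset":[0.015,-0.030,0.110],"spin":0.5},{"offset":[0.028,-0.055,0.112],"spin":1}]'
python3 -m crank '[{"offset":[0.012,-0.025,0],"spin":0},{"offset":[0.024,-0.050,0],"spin":0.5},{"offset":[0.036,-0.075,0],"spin":1},{"offset":[0.046,-0.097,0],"spin":1.5},{"offset":[0.055,-0.118,0],"spin":2},{"offset":[0.060,-0.131,0],"spin":2.4},{"offset":[0.062,-0.138,0],"spin":2.4},{"offset":[0.062,-0.138,0],"spin":2.4}]'
python3 - <<'E'
from rect import *
p=shot('top');s=shot('side')
st=manip.read_state();print(st['eef_pos'],st['eef_rot'],st['wrist_force'],st['finger_gap'])
a=cv2.resize(p['pixels'][90:215,320:450],None,fx=3,fy=3,interpolation=cv2.INTER_CUBIC)
b=cv2.resize(s['pixels'][80:205,220:353],None,fx=3,fy=3,interpolation=cv2.INTER_CUBIC)
cv2.imwrite('pics/f.png',np.hstack([a,b])[:,:,::-1])
E
```

```text
clock: 4.13
eef_pos: [537.6, -6.2, 184.2]
eef_rot: [-3.14, -0.002, 0.091]
wrist_force: [0.9, 1.0, -2.3]
finger_gap: 45.6
clock: 4.8
eef_pos: [599.5, -145.2, 184.0]
eef_rot: [-3.14, -0.002, 0.131]
wrist_force: [-0.4, 0.1, -3.0]
finger_gap: 45.5
[ 599.29626457 -143.56332237  184.21167807] [-3.14005687e+00 -2.04094376e-03  1.32636782e-01] [-0.11251364 -0.0856033  -2.3198668 ] 45.83149601380102
```

View pics/f.png

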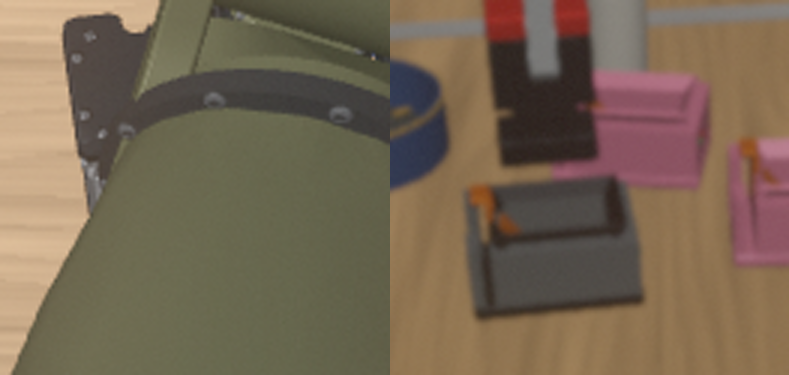

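The side view shows the pack held upright, directly above the grey charger's well (crop (550,165) above (555,200)). Lowering it into the flare and checking force.

```bash
python3 -m crank '[{"offset":[0,-0.001,-0.006],"spin":0},{"offset":[0,-0.001,-0.016],"spin":0},{"offset":[0,-0.001,-0.026],"spin":0},{"offset":[0,-0.001,-0.036],"spin":0},{"offset":[0,-0.001,-0.044],"spin":0},{"offset":[0,-0.001,-0.050],"spin":0},{"offset":[0,-0.001,-0.054],"spin":0},{"offset":[0,-0.001,-0.056],"spin":0}]' 0 60
python3 - <<'E'
from rect import *
s=shot('side')
b=cv2.resize(s['pixels'][100:200,220:340],None,fx=5,fy=5,interpolation=cv2.INTER_CUBIC)
cv2.imwrite('pics/g.png',b[:,:,::-1])
E
```

```text
clock: 5.57
eef_pos: [599.2, -144.5, 127.5]
eef_rot: [-3.14, -0.001, 0.133]
wrist_force: [0.1, 0.1, -2.2]
finger_gap: 45.4
```

View pics/g.png

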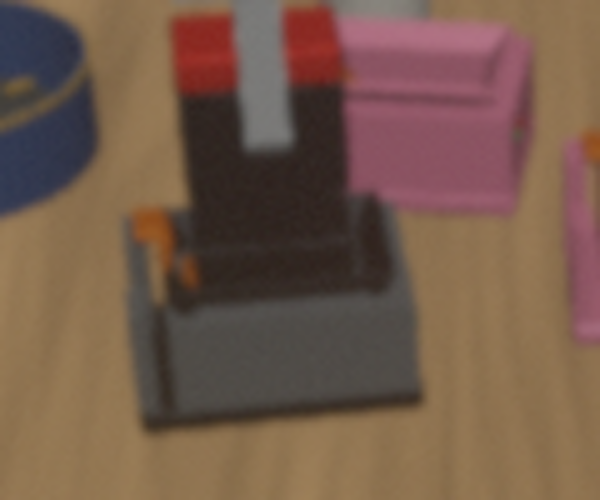

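The pack is inside the flare with no contact force (underside ≈58 mm). Continuing down slowly.

```bash
python3 -m crank '[{"offset":[0,0,-0.003],"spin":0},{"offset":[0,0,-0.006],"spin":0},{"offset":[0,0,-0.009],"spin":0},{"offset":[0,0,-0.012],"spin":0},{"offset":[0,0,-0.015],"spin":0},{"offset":[0,0,-0.018],"spin":0},{"offset":[0,0,-0.020],"spin":0},{"offset":[0,0,-0.020],"spin":0}]' 0 60
```

```text
clock: 6.28
eef_pos: [599.1, -145.0, 108.7]
eef_rot: [-3.141, -0.002, 0.132]
wrist_force: [-8.1, -0.7, 10.1]
finger_gap: 45.3
```

```bash
python3 -m crank '[{"offset":[0,0,-0.004],"spin":0},{"offset":[0,0,-0.008],"spin":0},{"offset":[0,0,-0.012],"spin":0},{"offset":[0,0,-0.016],"spin":0},{"offset":[0,0,-0.019],"spin":0},{"offset":[0,0,-0.022],"spin":0},{"offset":[0,0,-0.024],"spin":0},{"offset":[0,0,-0.024],"spin":0}]' 0 60
```

```text
clock: 6.95
eef_pos: [598.3, -145.0, 83.7]
eef_rot: [-3.14, 0.0, 0.132]
wrist_force: [-2.5, -0.7, -7.4]
finger_gap: 45.5
```

```bash
python3 -m crank '[{"offset":[0,0,-0.001],"spin":0},{"offset":[0,0,-0.002],"spin":0},{"offset":[0,0,-0.003],"spin":0},{"offset":[0,0,-0.004],"spin":0},{"offset":[0,0,-0.004],"spin":0},{"offset":[0,0,-0.004],"spin":0},{"offset":[0,0,-0.004],"spin":0},{"offset":[0,0,-0.004],"spin":0}]' 0 60
python3 - <<'E'
from rect import *
s=shot('side')
b=cv2.resize(s['pixels'][100:200,220:340],None,fx=5,fy=5,interpolation=cv2.INTER_CUBIC)
cv2.imwrite('pics/i.png',b[:,:,::-1])
E
```

```text
clock: 7.62
eef_pos: [598.9, -145.0, 81.5]
eef_rot: [-3.141, -0.002, 0.132]
wrist_force: [-6.7, 0.5, 11.3]
finger_gap: 45.9
```

View pics/i.png

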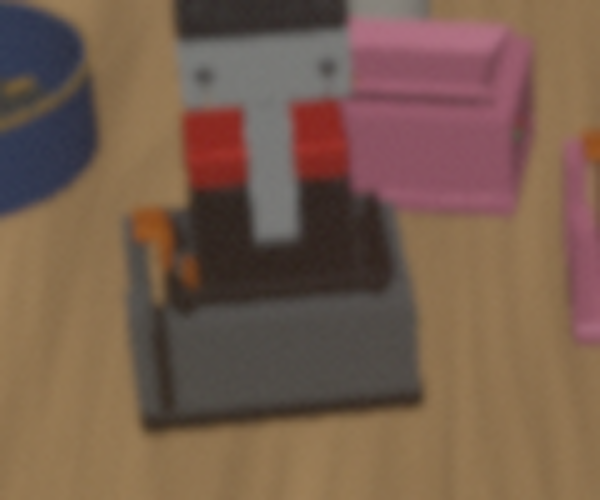

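The catch tab is back at its rest place (crop (150,225), the same as before contact), and TCP z of 81.5 is the expected home height. I'll press once more to be sure, then release.

```bash
python3 -m crank '[{"offset":[0,0,-0.001],"spin":0},{"offset":[0,0,-0.002],"spin":0},{"offset":[0,0,-0.003],"spin":0},{"offset":[0,0,-0.004],"spin":0},{"offset":[0,0,-0.004],"spin":0},{"offset":[0,0,-0.004],"spin":0},{"offset":[0,0,-0.004],"spin":0},{"offset":[0,0,-0.004],"spin":0}]' 0 60
python3 -m crank '[{"offset":[0,0,0],"spin":0},{"offset":[0,0,0.001],"spin":0},{"offset":[0,0,0.002],"spin":0},{"offset":[0,0,0.002],"spin":0},{"offset":[0,0,0.002],"spin":0},{"offset":[0,0,0.002],"spin":0},{"offset":[0,0,0.002],"spin":0},{"offset":[0,0,0.002],"spin":0}]' 0 60
```

```text
clock: 8.33
eef_pos: [599.8, -145.2, 81.4]
eef_rot: [3.141, -0.005, 0.132]
wrist_force: [-13.5, 3.4, 32.9]
finger_gap: 45.8
clock: 9.0
eef_pos: [599.8, -145.2, 83.2]
eef_rot: [3.141, -0.005, 0.132]
wrist_force: [-0.0, 0.5, -1.3]
finger_gap: 45.6
```

The pack sat solid under 33 N, so it's on the floor. Releasing and retreating.

```bash
python3 -m crank '[{"offset":[0,0,-0.001],"spin":0},{"offset":[0,0,-0.001],"spin":0},{"offset":[0,0,-0.001],"spin":0},{"offset":[0,0,-0.001],"spin":0},{"offset":[0,0,-0.001],"spin":0},{"offset":[0,0,-0.001],"spin":0},{"offset":[0,0,-0.001],"spin":0},{"offset":[0,0,-0.001],"spin":0}]' 1
python3 -m crank '[{"offset":[0,0,0.006],"spin":0},{"offset":[0,0,0.020],"spin":0},{"offset":[0,0,0.040],"spin":0},{"offset":[0,0,0.060],"spin":0},{"offset":[0,0,0.085],"spin":0},{"offset":[0,0,0.110],"spin":0},{"offset":[0,0,0.130],"spin":0},{"offset":[0,0,0.135],"spin":0}]' 1
python3 -m crank '[{"offset":[-0.02,0.03,0],"spin":0},{"offset":[-0.04,0.06,0],"spin":0},{"offset":[-0.06,0.09,0],"spin":0},{"offset":[-0.08,0.12,0],"spin":0},{"offset":[-0.10,0.15,0],"spin":0},{"offset":[-0.12,0.18,0],"spin":0},{"offset":[-0.14,0.21,0],"spin":0},{"offset":[-0.15,0.23,0],"spin":0}]' 1
python3 - <<'E'
from rect import *
p=shot('top');s=shot('side')
a=cv2.resize(p['pixels'][100:220,330:450],(480,480),interpolation=cv2.INTER_CUBIC)
b=cv2.resize(s['pixels'][110:190,230:310],(480,480),interpolation=cv2.INTER_CUBIC)
cv2.imwrite('pics/j.png',cv2.resize(np.hstack([a,b]),(800,400))[:,:,::-1])
h,q,v=cv2.split(cv2.cvtColor(p['pixels'],cv2.COLOR_RGB2HSV))
m=((h<8)|(h>172))&(q>150)&(v>60);k=np.zeros_like(m);k[120:210,340:430]=1
print('red',box(m&k,p,127))
for n in('pack_red','pack_yellow'):
    for r in manip.search_frame(p,n)[:1]: print(n,r)
E
```

```text
clock: 9.67
eef_pos: [599.8, -145.2, 82.2]
eef_rot: [3.141, -0.005, 0.132]
wrist_force: [-1.3, -0.2, 0.1]
finger_gap: 93.3
clock: 10.33
eef_pos: [600.7, -145.4, 221.4]
eef_rot: [3.139, -0.01, 0.132]
wrist_force: [-0.0, -0.3, 0.5]
finger_gap: 93.9
clock: 11.0
eef_pos: [448.6, 86.4, 220.9]
eef_rot: [3.139, -0.009, 0.133]
wrist_force: [0.1, -0.5, 0.6]
finger_gap: 93.7
red ((599.2344970703125, -143.344482421875), (71.94029998779297, 46.84889602661133), 7.20274543762207)
pack_red {'location': [593.4, -136.6, 127.0], 'conf': 0.8}
pack_yellow {'location': [589.0, 258.8, 112.4], 'conf': 0.64}
```

View pics/j.png

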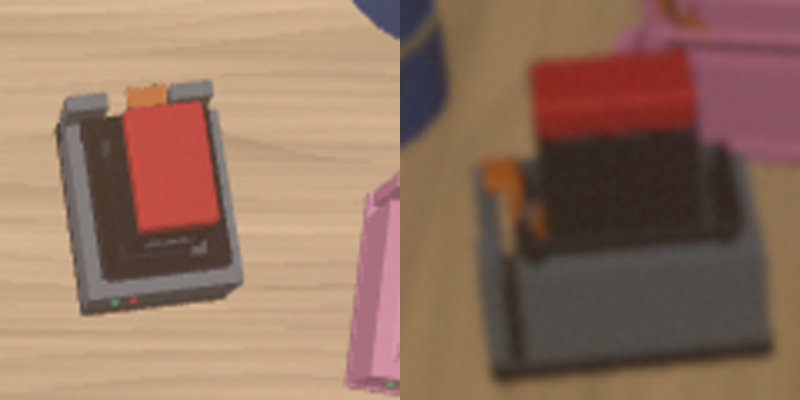

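```bash
python3 - <<'E'
from rect import *
s=shot('side');b=cv2.imread('pics/b.png')[:,:,::-1]
def f(i):
    h,q,v=cv2.split(cv2.cvtColor(np.ascontiguousarray(i),cv2.COLOR_RGB2HSV));m=(h>22)&(h<33)&(q>170);k=np.zeros_like(m);k[235:300,230:320]=1
    return np.argwhere(m&k).mean(0)
print(f(s['pixels']),f(b),[r['location'] for r in manip.search_frame(s,'pack_yellow')[:1]])
print(manip.sign_off())
E
```

```text
[266.50423403 273.04003079] [266.53756778 273.10302091] [[569.4, 286.7, 86.0]]
the job is handed in; nothing more can be done
None
```

The red-topped pack is in the grey charger's well with the orange catch back over it. I released it, backed the gripper well clear, and handed the job in at about 11 s. The hand-in returned no verdict.

- **Pressing:** the catch pushed back on the way down with about 8 N sideways and 10 N upward. At the bottom the pack stayed put under 33 N. The tool was at 81.4 mm there, against 81.5 mm expected for a pack fully home.
- **After release:** the red cap measured 71.9 × 46.8 mm at the fully-home height, centred at (599, −143) with yaw 7.2°. That is within about 2 mm of my estimate for the charger, (599, −145). The catch tab showed at its rest position in both views, and the force on the wrist was near zero.
- **Yellow pack:** it did not move. Its cap is within 0.1 pixel of its starting place in the side view.
- **One reading that disagreed:** the top-view network placed the yellow pack 23 mm further out in x than at the start. The arm probably hid part of it, since the side view shows it unmoved.

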